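# Load the reference plate from its peg into the reader and select its programme

### The job

Take the reference plate with the single round window off its peg, lifting it over the peg's upturned tip rather than dragging it against the peg, and lower it foot down, fully home, into the slot in the top of the plate reader; let go of it. Then turn the reader's selector knob three clicks clockwise, from the first mark to the fourth. Do not drop the plate, leave the other plate hanging on its peg, and leave the timer and the tube rack where they are.

Things in the scene. Friction and masses are not known exactly. Their poses are not given: they have to be found in the camera images.
- peg_stand: Fixed steel stand (mm): foot plate 100x230x8, a bar 10 thick across it at x=+45, height 130. From the bar two round pegs 6 thick run along the stand's -x, axis height 130, at y=+52 and -52; each is level for 75, to x=-30, then its tip rises at 35 degrees for 23. One plate hangs on each peg at about x=0; which one varies. Origin: centre of the foot's underside, z up.
- peg_left_bend (a point): Point on the axis of the stand's +y (left) peg where the level part ends and the upturned tip begins; axes as the stand. The tip's axis ends 19 mm farther along the stand's -x and 13 mm higher; its rounded end reaches 3 mm beyond.
- peg_right_bend (a point): The same point on the stand's -y (right) peg; axes as the stand.
- round_plate_centre (a point): Centre of the plate to load: loose grey plate 8 mm thick (x), 70 wide (y), 130 tall (z up), about 90 g, one round window in its lower half. Closed hanging hole 22 wide from 0 to 20 mm above this point, its upper edge resting on the peg: it can rise 14 mm on the level part. Above it (20 to 65 mm above this point) a plain header 62 wide, 8 thick: grasp it across the thickness.
- round_plate_foot (a point): Centre of the round-window plate's lower edge (65 mm below its centre), axes as the plate.
- barred_plate_centre (a point): Centre of the other plate: loose, same size and shape but with three narrow level bar windows in place of the round one. It hangs on the other peg, 104 mm away, and stays there.
- reader: Fixed white plate reader, a low box 130 (x) by 230 (y) by 60 mm high with a display and grille on its front (-x) face. In its top the slot at y=+55 mm and the selector knob at y=-65 mm. Origin: centre of its underside; z up.
- reader_slot (a point): Centre of the slot's mouth, level with the reader's top (height 60 mm), axes as the reader. The upright slot is 12 mm along x and 75 mm along y, with a 3 mm chamfer round the mouth, 40 mm deep (floor at height 20). The plate stands in it with its width along the reader's y, either face to the front.
- selector (a joint): Angle of the selector knob in rad: starts at about 0 (first mark) and grows clockwise seen from above. It has five clicks 0.42 apart (0, 0.42, 0.84, 1.26, 1.68; end stops at the first and last); a spring ball pulls it into the nearest one when let go. Turning it takes under 0.1 N m.
- selector_grip (a point): Point on the knob's upright axis, 82 mm above the bench (reader top 60). The knob is a black bar grip 44 mm long (this point's x; white pointer line toward +x), 13 wide (y), from 69 to 94 mm above the bench, on a round skirt 44 across. The axes turn with it; at the first click its x is the reader's x. Five dark marks round it show the clicks.
- timer: White kitchen-type timer 62x62x19 mm lying on the bench in front of the stand, origin under its centre. Loose; not to be moved.
- micro_rack: Orange microtube rack 60x90x38 mm with coloured caps on the bench behind, between stand and reader; origin under its centre. Loose; not to be moved.
There are look-alikes about, which are no part of the job. Leave any green look-alike of the part that bears round_plate_centre alone.

How it is judged (in metres and radians):
On the way, in this order (a step that is already met when the one before it is completed fails the run):
1. the round-window plate is off its peg, clear in front of the tip or above it ((x of round_plate_centre in the frame of peg_stand below -0.06 m or height (world z) of round_plate_centre above 0.16 m)), for 0.1 s.
2. the round-window plate stands fully home in the reader's slot and is let go (horizontal distance between round_plate_foot and reader_slot below 0.008 m and z of round_plate_foot in the frame of reader below 0.0245 m and angle between round_plate_foot's own z axis and vertical below 0.2 rad and contact force between the fingers and round_plate below 0.1 N), for 0.2 s.
3. the selector is at the fourth mark, three clicks on (value of joint selector between 1.11 and 1.41 rad), for 0.2 s.
At the end, for the whole second after the job is handed in: The round-window plate stands foot down in the reader's slot, its foot within 8 mm of the slot's centre and within 4.5 mm of the slot's floor, leaning less than 0.2 rad; the selector rests at the fourth mark (1.26 rad, within 0.15); the other plate still hangs on its peg (all of step 3 and horizontal distance between round_plate_foot and reader_slot below 0.008 m and z of round_plate_foot in the frame of reader below 0.0245 m and angle between round_plate_foot's own z axis and vertical below 0.2 rad and (horizontal distance between barred_plate_centre and peg_left_bend below 0.08 m or horizontal distance between barred_plate_centre and peg_right_bend below 0.08 m) and height (world z) of barred_plate_centre above 0.1 m); the robot touches nothing.
It fails at once if the plate is forced against the peg stand with more than 20 N (contact force between round_plate and peg_stand above 20 N).
It fails at once if the plate is dropped (falls free faster than 0.5 m/s) (linear speed of round_plate above 0.5 m/s and contact force between the fingers and round_plate below 0.1 N).
It fails at once if the other plate is moved more than 40 mm (distance of barred_plate_centre from where it was at the start of the episode above 0.04 m).
It fails at once if the timer or the tube rack is moved more than 30 mm (distance of any of timer, micro_rack from where it was at the start of the episode above 0.03 m).
It also fails if it takes over 61 s, if anything falls off the work surface, if the arm or the gripper's body presses on something with over 40 N, if the wrist force passes 120 N, or if a joint passes its speed limit or range.

### The arm

A 6-joint arm with a two-finger parallel gripper is mounted at the origin on a cart in front of the work surface, level with it; the furniture and walls round the work are solid. World frame = base frame: x ahead of the robot, y to its left, z up, the work surface at z = 0. Lengths are in m, angles in degrees, forces in N, time in s.
With the tool pointing down it reaches from about 0.4 to 0.825 m from the base axis. Payload 7 kg.
Tool frame: the origin (TCP) lies at the centre of the arm's flange, where the gripper is bolted on; the fingertips stand 178 mm ahead of it and the grasp point (between the pads) lies 159 mm ahead of it (tip_reach is the distance from the TCP to the fingertips, in m); z points along the fingers, y is the line along which they close (so a half turn about z gives the same grasp; the last joint's range is limited). The gripper opens to 88 mm and grips with 3 to 60 N. Pads are 19 mm wide; open, the fingers measure 130 mm over their backs; the gripper's body (78 mm by 193 mm) begins 47 mm behind the grasp point.
Start: joints at [85.434, 20.546, 0.682, 0, -70.136, -16.507], TCP at [0.243, 0.63, 0.405] pointing down, gripper open.
Joint ranges: [-176.03, 176.03], [-82.01, 121.73], [-58.28, 71.71], [-173.87, 95.51], [-174.79, -0.11], [-173.66, 173.66]. Speed limits (degrees/s): [136.94, 136.94, 172.46, 180, 180, 180].

### API

Orientations are given as [roll, pitch, yaw] about the fixed x, y, z axes, in that order (R = Rz(yaw) Ry(pitch) Rx(roll)).
In Python, from plant import * gives the robot as it stands.
- The arm moves only by the shell command python3 -m handwheel 'ROWS'. ROWS is JSON, a list of rows, each a list of 7 numbers: the opening, from -1 (shut) to 1 (fully open), then the shift along the tool's x, y, z as a fraction of full scale, then the turn, a rotation vector about the tool's x, y, z as a fraction of full scale. A call has 1 to 5 rows; each row shifts and turns the commanded pose from where the row before left it, along the tool's axes as they then stand; what a row does not reach is not made up. Full scale, the value 1, is 0.025 m for a shift and 6 degrees for a turn. A row lasts 1/8 s, in which the tool goes at most 62.5 mm and 10.7 degrees, less where a joint would pass 70% of its speed; a pose out of reach is approached as far as the arm can. A call with a number of a shift or a turn outside -1 to 1 is refused whole. A call with a gripper value outside its range is refused whole. The fingers move at their own pace and stop on an object; the grip force is fixed at half the most. Time passes only in rows, so rows that do not move let the fingers close. It gives the time, the measured TCP pose, the force, the opening and the grip force at its end, in the units of the state.
- get_obs(): the state, without advancing time (a new reading comes with each control period).
- snapshot(name): name is "scene" or "top"; returns a dict with "color" (384x512x3 uint8, red, green, blue), "fx", "fy", "cx", "cy" (pixels), "R" (3x3) and "t" (3): a world point X has camera coordinates R X + t. Camera axes: x right, y down, z forward; pixel columns grow to the right and rows downward; lengths in m; the calibration is good to about 2 mm. A picture is of the moment at which its call begins. There is no depth.
- close_job(): hands the job in; it is judged then, once.
The state is a dict: "clock": time; "joint_pos": joint angles; "qvel": joint speeds; "tau": joint torques, N m; "tool_pos": TCP position; "orientation": TCP orientation; "force": force on the tool from outside, world axes, zero at the start; "moment": the same for the moment, N m; "opening": finger opening in m; "gripper_force": force on a finger pad.
Only numpy, scipy, OpenCV 4.12 (cv2) and the standard library are available. Lean on these libraries where they do the work, as an engineer would, in place of code of your own. Each camera call takes 0.05 s, during which the arm holds its last target. There are 200 camera calls.

## Working session

There is one attempt and no reset: what is moved stays moved. The work goes in short steps, Python scripts to look and compute and a shell command to move; the robot and the scene stay as the last step left them, time stands still between calls to the robot, and variables do not carry over. Pictures are saved under pics/ and viewed, at most 10 in all, crops included, and the job is handed in when it is done.

```bash
ls; mkdir -p pics
python3 - <<'E'
from plant import *
import cv2,numpy as np,pickle
print(get_obs())
for n in("scene","top"):
    s=snapshot(n);pickle.dump(s,open(f"{n}0.pkl","wb"))
    cv2.imwrite(f"pics/{n}0.png",cv2.resize(s["color"][:,:,::-1],(800,600),interpolation=cv2.INTER_CUBIC))
    print(n,s["fx"],s["cx"],s["cy"],np.round(s["R"],3).tolist(),(-s["R"].T@s["t"]).round(3))
E
```

```text
pics
{'clock': 0.0, 'joint_pos': array([ 8.54337036e+01,  2.05904284e+01,  6.34686214e-01, -1.86175211e-02,
       -7.01384396e+01, -1.65053345e+01]), 'qvel': array([ 0.02350493, -0.06526335, -0.01123466,  0.0589174 , -0.03225019,
        0.04721814]), 'tau': array([ 6.01464103e-05, -5.82714379e+01,  2.93054491e+01,  6.99716941e+00,
        6.95739698e-03, -1.40613656e-04]), 'tool_pos': array([0.24263864, 0.62966934, 0.40374549]), 'orientation': array([ 1.79904726e+02, -9.97918560e-03, -2.10779624e+01]), 'force': array([-0.12323214,  0.44189305,  0.49619062]), 'moment': array([-0.04297077,  0.03049433,  0.00276991]), 'gripper_force': 0.0, 'opening': 0.08762435693388056}
scene 360.27371946153664 255.27831749647996 195.49653420960644 [[0.875, -0.484, 0.002], [-0.224, -0.408, -0.885], [0.429, 0.774, -0.465]] [ 0.206 -0.626  0.493]
top 359.24310261806585 257.4460217444906 188.37759743357643 [[0.024, -0.999, 0.037], [-0.995, -0.027, -0.094], [0.095, -0.035, -0.995]] [0.454 0.044 0.947]
```

View pics/scene0.png

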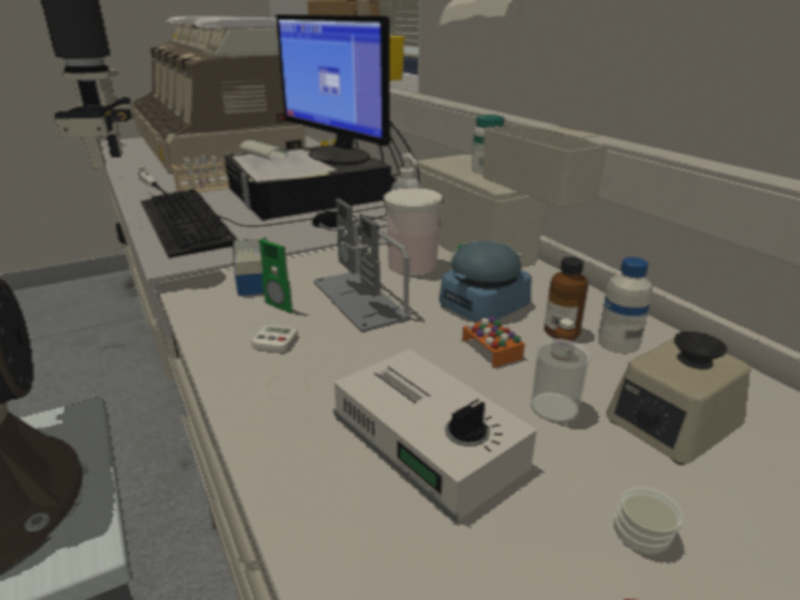

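View pics/top0.png

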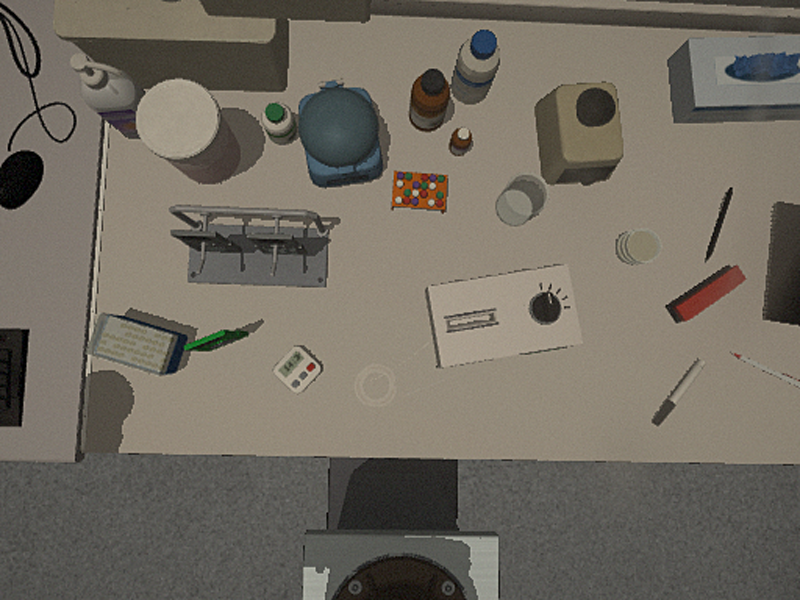

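The scene view shows the stand near (370,260), with two plates on it, and the reader near (435,430), knob at (468,425). The top view shows the stand foot at (258,255), the slot at (470,320) and the knob at (545,305). Next I'll take enlarged crops.

Run:
```python
import cv2,numpy as np,pickle
s=pickle.load(open("scene0.pkl","rb"))["color"][:,:,::-1];t=pickle.load(open("top0.pkl","rb"))["color"][:,:,::-1]
a=cv2.resize(s[120:215,195:275],None,fx=5,fy=5,interpolation=cv2.INTER_CUBIC)
b=cv2.resize(t[120:190,100:220],None,fx=3.3,fy=3.3,interpolation=cv2.INTER_CUBIC)
c=cv2.resize(t[160:240,265:380],None,fx=3.3,fy=3.3,interpolation=cv2.INTER_CUBIC)
im=np.zeros((520,800,3),np.uint8);im[:475,:400]=a;im[:231,404:800]=b;im[240:504,404:783]=c
cv2.imwrite("pics/crop.png",cv2.convertScaleAbs(im,alpha=1.5))
```

```text
Traceback (most recent call last):
ValueError: could not broadcast input array from shape (264,380,3) into shape (264,379,3)
```

Run:
```python
import cv2,numpy as np,pickle
s=pickle.load(open("scene0.pkl","rb"))["color"][:,:,::-1];t=pickle.load(open("top0.pkl","rb"))["color"][:,:,::-1]
a=cv2.resize(s[120:215,195:275],None,fx=5,fy=5,interpolation=cv2.INTER_CUBIC)
b=cv2.resize(t[120:190,100:220],None,fx=3.3,fy=3.3,interpolation=cv2.INTER_CUBIC)
c=cv2.resize(t[160:240,265:380],None,fx=3.3,fy=3.3,interpolation=cv2.INTER_CUBIC)
im=np.zeros((520,800,3),np.uint8);im[:475,:400]=a;im[:231,404:800]=b;im[240:504,404:784]=c
cv2.imwrite("pics/crop.png",cv2.convertScaleAbs(im,alpha=1.5))
```

```text
(no output)
```

View pics/crop.png

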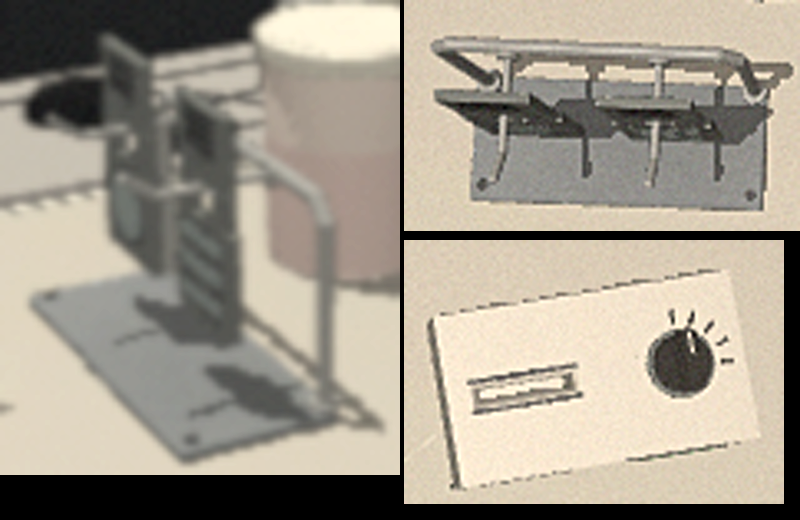

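The crop shows the round window (disc at about (125,205)) on the far plate, which hangs on the left (+y) peg. The near plate has the bars. I'll turn these pixels into points.

```bash
cat > h.py <<'E'
import numpy as np,pickle,cv2
def ray(s,p,z):
    d=s["R"].T@np.array([(p[0]-s["cx"])/s["fx"],(p[1]-s["cy"])/s["fy"],1]);c=-s["R"].T@s["t"]
    return c+d*(z-c[2])/d[2]
def proj(s,X):
    q=s["R"]@np.array(X)+s["t"];return np.array([s["fx"]*q[0]/q[2]+s["cx"],s["fy"]*q[1]/q[2]+s["cy"]])
E
python3 - <<'E'
from h import *
t=pickle.load(open("top0.pkl","rb"));s=pickle.load(open("scene0.pkl","rb"))
B=lambda u,v:(100+(u-404)/3.3-.35,120+v/3.3-.35)
C=lambda u,v:(265+(u-404)/3.3-.35,160+(v-240)/3.3-.35)
A=lambda u,v:(195+u/5-.4,120+v/5-.4)
P=lambda n,x:print(n,x.round(4))
for n,p,z in[("foot FL",(471,203),.008),("foot FR",(764,211),.008),("foot BR",(771,82),.008),
 ("Ltip",(498,182),.143),("Rtip",(650,185),.143),("Lpegback",(509,58),.13),("Rpegback",(659,62),.13),("Lbend",(505,150),.13),("Rbend",(656,155),.13),
 ("Lplate top l",(435,93),.178),("Lplate top r",(529,98),.178),("Rplate l",(598,101),.178),("R plate r",(692,103),.178),("bar l",(435,45),.135),("bar r",(742,55),.135)]:P(n,ray(t,B(*p),z))
for n,p in[("BL",(430,318)),("BR",(728,270)),("FR",(761,437)),("FL",(458,489))]:P("rd "+n,ray(t,C(*p),.06))
for p in[(468,382),(578,364),(582,394),(472,413)]:P("slot",ray(t,C(*p),.06))
P("skirt",ray(t,C(681,362),.065))
for n,p,z in[("s Ltopl",(103,38),.178),("s Ltopr",(150,66),.178),("s Rtopl",(179,92),.178),("s Rtopr",(237,123),.178),
 ("FL",(32,298),.008),("FR",(184,460),.008)]:P(n,ray(s,A(*p),z))
S=lambda u,v:(u*.64,v*.64)
for n,p,z in[("BL",(407,353),.06),("BR",(533,435),.06),("FR",(460,499),.06),("FL",(337,390),.06),("slot",(402,383),.06),("timer",(275,335),.019)]:P("s "+n,ray(s,S(*p),z))
E
```

```text
foot FL [0.5524 0.3682 0.008 ]
foot FR [0.5525 0.1387 0.008 ]
foot BR [0.6565 0.1369 0.008 ]
Ltip [0.553  0.3044 0.143 ]
Rtip [0.5539 0.2026 0.143 ]
Lpegback [0.6413 0.306  0.13  ]
Rpegback [0.6418 0.2028 0.13  ]
Lbend [0.5769 0.3051 0.13  ]
Rbend [0.5765 0.202  0.13  ]
Lplate top l [0.6057 0.3367 0.178 ]
Lplate top r [0.6043 0.2763 0.178 ]
Rplate l [0.6037 0.2317 0.178 ]
R plate r [0.6043 0.1709 0.178 ]
bar l [0.6476 0.3551 0.135 ]
bar r [0.6475 0.145  0.135 ]
rd BL [ 0.5522 -0.0245  0.06  ]
rd BR [ 0.5954 -0.2519  0.06  ]
rd FR [ 0.4688 -0.2766  0.06  ]
rd FL [ 0.4247 -0.0479  0.06  ]
slot [ 0.5046 -0.0541  0.06  ]
slot [ 0.5204 -0.1371  0.06  ]
slot [ 0.4978 -0.1403  0.06  ]
slot [ 0.4815 -0.0575  0.06  ]
skirt [ 0.5236 -0.2142  0.065 ]
s Ltopl [0.6031 0.3324 0.178 ]
s Ltopr [0.6052 0.2709 0.178 ]
s Rtopl [0.6001 0.2224 0.178 ]
s Rtopr [0.6051 0.1634 0.178 ]
FL [0.5574 0.3606 0.008 ]
FR [0.5538 0.1309 0.008 ]
s BL [ 0.5459 -0.0385  0.06  ]
s BR [ 0.5864 -0.2603  0.06  ]
s FR [ 0.4584 -0.299   0.06  ]
s FL [ 0.4234 -0.0717  0.06  ]
s slot [ 0.5041 -0.0986  0.06  ]
s timer [0.4149 0.1694 0.019 ]
```

The geometry agrees with the given sizes:
- Stand: origin about (0.603, 0.253), yaw 0.
- Target plate: (0.605, 0.305).
- Slot: (0.501, -0.097), reader yaw about 10.7°.
- Knob: (0.523, -0.214).

I'll turn the tool to yaw -90 and go above the plate.

```bash
python3 -m handwheel '[[0,0,0,0,0,0,0.957],[0,0,0,0,0,0,0.957],[0,0,0,0,0,0,0.957],[0,0,0,0,0,0,0.957],[0,0,0,0,0,0,0.957]]' >/dev/null
python3 -m handwheel '[[0,0,0,0,0,0,0.957],[0,0,0,0,0,0,0.957],[0,0,0,0,0,0,0.957],[0,0,0,0,0,0,0.957],[0,0,0,0,0,0,0.957]]' >/dev/null
python3 -m handwheel '[[0,0,0,0,0,0,0.957],[0,0,0,0,0,0,0.957],[0,0.867,-0.965,0,0,0,0],[0,0.867,-0.965,0,0,0,0],[0,0.867,-0.965,0,0,0,0]]'
python3 -m handwheel '[[0,0.867,-0.965,0,0,0,0],[0,0.867,-0.965,0,0,0,0],[0,0.867,-0.965,0,0,0,0],[0,0.867,-0.965,0,0,0,0],[0,0.867,-0.965,0,0,0,0]]'
```

```text
clock: 1.98
tool_pos: [0.3156, 0.5641, 0.4041]
orientation: [180.0, -0.1, -90.0]
force: [1.4, 0.0, 0.0]
opening: 0.0439
gripper_force: 0.0
clock: 2.6
tool_pos: [0.4364, 0.4557, 0.4042]
orientation: [180.0, -0.0, -90.0]
force: [0.6, 0.6, 0.1]
opening: 0.0436
gripper_force: 0.0
```

```bash
python3 -m handwheel '[[0,0.867,-0.965,0,0,0,0],[0,0.867,-0.965,0,0,0,0],[0,0.867,-0.965,0,0,0,0],[0,0.867,-0.965,0,0,0,0],[0,0.867,-0.965,0,0,0,0]]' >/dev/null
python3 -m handwheel '[[0,0.867,-0.965,0,0,0,0],[0,0.867,-0.965,0,0,0,0],[0,0,0,0.6,0,0,0],[0,0,0,0,0,0,0]]'
python3 - <<'E'
from plant import *
from h import *
print(get_obs()["tool_pos"])
s=snapshot("scene");t=snapshot("top")
pickle.dump((s,t),open("1.pkl","wb"))
a=cv2.resize(s["color"][90:215,185:285,::-1],None,fx=4,fy=4,interpolation=cv2.INTER_CUBIC)
b=cv2.resize(t["color"][90:190,90:220,::-1],None,fx=3,fy=3,interpolation=cv2.INTER_CUBIC)
im=np.zeros((500,790,3),np.uint8);im[:,:400]=a;im[:300,400:]=b
cv2.imwrite("pics/g1.png",cv2.convertScaleAbs(im,alpha=1.5))
E
```

```text
clock: 3.72
tool_pos: [0.6041, 0.3046, 0.3875]
orientation: [179.8, -0.1, -90.0]
force: [-0.8, -0.4, 0.4]
opening: 0.0439
gripper_force: 0.0
[0.60414157 0.30460062 0.38746219]
```

View pics/g1.png

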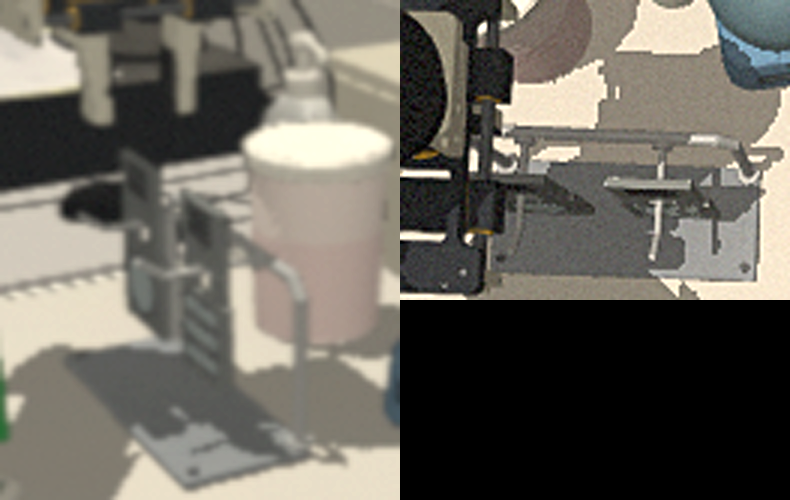

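The picture shows both fingertips, at about (97,122) and (187,112), above and straddling the plate, whose top is at (143,165). I'll check this numerically.

Run:
```python
from h import *
s,t=pickle.load(open("1.pkl","rb"))
f=lambda X:(proj(s,X)-[185,90])*4+1.5
print("tips mid expected",f([.6041,.3046,.2095]),"plate top corners",f([.605,.335,.178]),f([.605,.274,.178]))
```

```text
tips mid expected [136.96716676 117.12398826] plate top corners [123.26295944 148.99244597] [157.80922795 171.5563015 ]
```

```bash
python3 -m handwheel '[[0,-0.06,0,0.8,0,0,0],[0,0,0,0.8,0,0,0],[0,0,0,0.6,0,0,0],[0,0,0,0.35,0,0,0],[0,0,0,0,0,0,0]]'
python3 -m handwheel '[[-1,0,0,0,0,0,0],[-1,0,0,0,0,0,0],[-1,0,0,0,0,0,0],[-1,0,0,0,0,0,0],[-1,0,0,0,0,0,0]]'
```

```text
clock: 4.45
tool_pos: [0.6046, 0.3065, 0.3255]
orientation: [180.0, -0.0, -90.0]
force: [0.7, -0.8, -0.0]
opening: 0.044
gripper_force: 0.0
clock: 5.08
tool_pos: [0.6047, 0.3063, 0.3261]
orientation: [-180.0, 0.0, -90.0]
force: [-0.5, -0.6, 0.3]
opening: 0.0078
gripper_force: 30.0
```

```bash
python3 -m handwheel '[[-1,0,0,-0.14,0,0,0],[-1,0,0,-0.16,0,0,0],[-1,0,0,0,0,0,0]]'
python3 -m handwheel '[[-1,0,0.4,0,0,0,0],[-1,0,0.4,0,0,0,0],[-1,0,0.4,0,0,0,0],[-1,0,0,0,0,0,0]]'
```

```text
clock: 5.45
tool_pos: [0.6048, 0.3064, 0.334]
orientation: [-180.0, 0.0, -90.0]
force: [0.2, 0.1, -1.3]
opening: 0.0081
gripper_force: 30.0
clock: 5.95
tool_pos: [0.5738, 0.3065, 0.3338]
orientation: [-180.0, 0.0, -89.9]
force: [0.6, -0.6, -0.5]
opening: 0.0078
gripper_force: 30.0
```

```bash
python3 -m handwheel '[[-1,0,0.22,-0.154,0,0,0],[-1,0,0.22,-0.154,0,0,0],[-1,0,0,0,0,0,0]]'
python3 -m handwheel '[[-1,0,0.22,-0.154,0,0,0],[-1,0,0.22,-0.154,0,0,0],[-1,0,0.2,-0.03,0,0,0],[-1,0,0,0,0,0,0]]'
```

```text
clock: 6.32
tool_pos: [0.5635, 0.3064, 0.3418]
orientation: [-180.0, 0.0, -90.0]
force: [-0.9, -0.7, -0.6]
opening: 0.0082
gripper_force: 30.0
clock: 6.82
tool_pos: [0.5473, 0.3064, 0.3498]
orientation: [-180.0, 0.0, -90.0]
force: [-0.0, -0.6, -0.5]
opening: 0.0077
gripper_force: 30.0
```

```bash
python3 -m handwheel '[[-1,0,0.4,0,0,0,0],[-1,0,0.6,0,0,0,0],[-1,0,0.6,0,0,0,0],[-1,0,0.4,0,0,0,0],[-1,0,0,0,0,0,0]]'
```

```text
clock: 7.45
tool_pos: [0.4969, 0.3064, 0.35]
orientation: [-180.0, 0.0, -89.9]
force: [0.9, -0.6, 0.3]
opening: 0.0079
gripper_force: 30.0
```

```bash
python3 -m handwheel '[[-1,0,0,-0.9,0,0,0],[-1,0.3,0,-0.9,0,0,0],[-1,0.7,0,-0.6,0,0,0],[-1,0.95,0,0,0,0,0],[-1,0.95,0,0,0,0,0]]' >/dev/null
python3 -m handwheel '[[-1,0.95,0,0,0,0,0],[-1,0.95,0,0,0,0,0],[-1,0.95,0,0,0,0,0],[-1,0.95,0,0,0,0,0],[-1,0.95,0,0,0,0,0]]'
python3 -m handwheel '[[-1,0.95,0,0,0,0,0],[-1,0.95,0,0,0,0,0],[-1,0.95,0,0,0,0,0],[-1,0.95,0,0,0,0,0],[-1,0.95,0,0,0,0,0]]' >/dev/null
python3 -m handwheel '[[-1,0.95,0,0,0,0,0],[-1,0.95,0,0,0,0,0],[-1,0.8,-0.16,0,0,0,0],[-1,0.3,0,0,0,0,-0.9],[-1,0,0,0,0,0,-0.88]]' >/dev/null
python3 -m handwheel '[[-1,0,0,0,0,0,0],[-1,0,0,0,0,0,0]]'
```

```text
clock: 8.7
tool_pos: [0.4977, 0.1134, 0.4095]
orientation: [180.0, -0.0, -90.0]
force: [0.9, -0.6, -0.8]
opening: 0.0079
gripper_force: 30.0
clock: 10.2
tool_pos: [0.5017, -0.079, 0.4095]
orientation: [180.0, 0.0, -79.4]
force: [0.5, 0.5, -0.5]
opening: 0.0078
gripper_force: 30.0
```

```bash
python3 -m handwheel '[[-1,0.7,0.16,0,0,0,0],[-1,0,0,0.8,0,0,0],[-1,0,0,0.8,0,0,0],[-1,0,0,0.24,0,0,0],[-1,0,0,0,0,0,0]]'
python3 - <<'E'
from plant import *
from h import *
s=snapshot("scene");t=snapshot("top")
pickle.dump((s,t),open("2.pkl","wb"))
a=cv2.resize(s["color"][170:290,200:330,::-1],None,fx=6,fy=5,interpolation=cv2.INTER_CUBIC)
cv2.imwrite("pics/g2.png",cv2.convertScaleAbs(a,alpha=1.5))
f=lambda X:((proj(s,X)-[200,170])*[6,5]+[2.5,2]).round(0)
p=get_obs()["tool_pos"];y=np.deg2rad(10.7);ux=np.array([np.cos(y),np.sin(y),0]);uy=np.array([-np.sin(y),np.cos(y),0])
for c in(-1,1):
  for d in(-1,1):
    print("foot",d,c,f(p-[0,0,.278]+.004*d*ux+.035*c*uy)," slot",f(np.array([.501,-.097,.06])+.009*d*ux+.0405*c*uy))
E
```

```text
clock: 10.82
tool_pos: [0.5013, -0.097, 0.3636]
orientation: [180.0, -0.0, -79.3]
force: [-0.1, -0.2, -0.3]
opening: 0.0079
gripper_force: 30.0
foot -1 -1 [397. 366.]  slot [394. 433.]
foot 1 -1 [415. 359.]  slot [435. 415.]
foot -1 1 [263. 290.]  slot [243. 342.]
foot 1 1 [282. 284.]  slot [283. 327.]
```

View pics/g2.png

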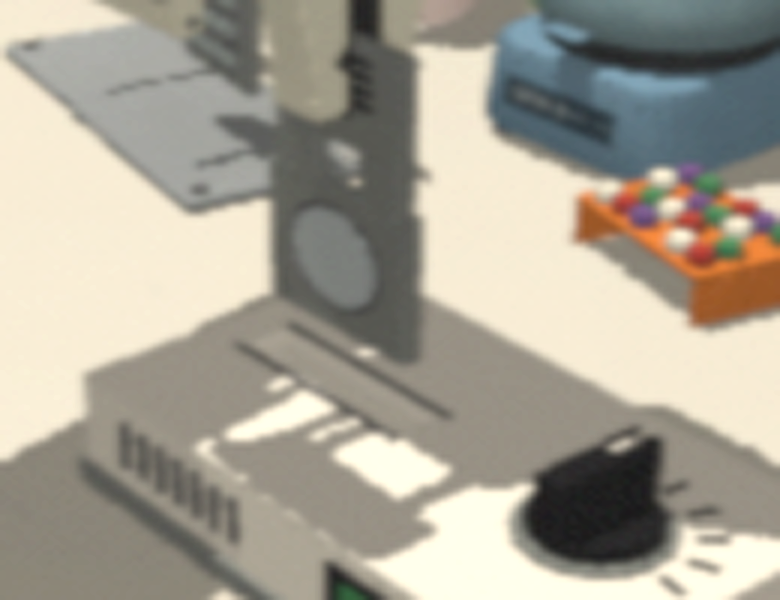

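The picture shows the plate foot corners at (272,290), (403,360) and (418,355), and the slot corners at (236,343) and (453,417). Plate and slot show the same offset from my predictions, to within about 1 px, so the plate is aligned. I'll lower it.

```bash
python3 -m handwheel '[[-1,0,0,0.4,0,0,0],[-1,0,0,0.4,0,0,0],[-1,0,0,0.3,0,0,0],[-1,0,0,0.2,0,0,0],[-1,0,0,0,0,0,0]]'
python3 -m handwheel '[[-1,0,0,0.15,0,0,0],[-1,0,0,0.15,0,0,0],[-1,0,0,0,0,0,0]]'
```

```text
clock: 11.55
tool_pos: [0.5011, -0.0966, 0.3306]
orientation: [179.9, 0.0, -79.3]
force: [-0.8, -0.3, -1.2]
opening: 0.0078
gripper_force: 30.0
clock: 11.92
tool_pos: [0.5011, -0.0966, 0.3233]
orientation: [180.0, 0.0, -79.3]
force: [-0.5, -0.5, -0.0]
opening: 0.0078
gripper_force: 30.0
```

```bash
python3 -m handwheel '[[-1,0,0,0.2,0,0,0],[-1,0,0,0.2,0,0,0],[-1,0,0,0.2,0,0,0],[-1,0,0,0.2,0,0,0],[-1,0,0,0,0,0,0]]'
python3 -m handwheel '[[-1,0,0,0.1,0,0,0],[-1,0,0,0.06,0,0,0],[-1,0,0,0,0,0,0]]'
```

```text
clock: 12.55
tool_pos: [0.5011, -0.0966, 0.303]
orientation: [179.9, 0.0, -79.3]
force: [-0.0, -0.2, -0.3]
opening: 0.0083
gripper_force: 30.0
clock: 12.92
tool_pos: [0.5012, -0.0966, 0.2995]
orientation: [180.0, -0.0, -79.3]
force: [-0.9, -0.1, 0.4]
opening: 0.0078
gripper_force: 30.0
```

```bash
python3 -m handwheel '[[-1,0,0,0.06,0,0,0],[-1,0,0,0,0,0,0]]'
python3 -m handwheel '[[-1,0,0,0.06,0,0,0],[-1,0,0,0,0,0,0]]'
```

```text
clock: 13.18
tool_pos: [0.5013, -0.0966, 0.2981]
orientation: [-180.0, -0.0, -79.3]
force: [-0.6, -1.2, -0.7]
opening: 0.008
gripper_force: 30.0
clock: 13.42
tool_pos: [0.5013, -0.0967, 0.2981]
orientation: [-179.9, -0.0, -79.3]
force: [-4.0, 0.1, 13.7]
opening: 0.0078
gripper_force: 30.0
```

The contact came at TCP z = 0.298, which puts the foot at about 0.020, so the plate is on the slot floor. I'll release it and rise.

```bash
python3 -m handwheel '[[-1,0,0,-0.05,0,0,0],[0,0,0,0,0,0,0],[0,0,0,0,0,0,0],[0,0,0,0,0,0,0],[0,0,0,0,0,0,0]]'
python3 -m handwheel '[[0,0,0,-0.5,0,0,0],[0,0,0,-1,0,0,0],[0,0,0,-1,0,0,0],[0,0,0,-0.5,0,0,0],[0,0,0,0,0,0,0]]'
python3 - <<'E'
from plant import *
from h import *
s=snapshot("scene");t=snapshot("top")
pickle.dump((s,t),open("3.pkl","wb"))
a=cv2.resize(s["color"][170:290,210:330,::-1],None,fx=4,fy=4,interpolation=cv2.INTER_CUBIC)
b=cv2.resize(t["color"][160:240,300:380,::-1],None,fx=4,fy=4,interpolation=cv2.INTER_CUBIC)
im=np.zeros((480,800,3),np.uint8);im[:,:480]=a;im[:320,480:]=b
cv2.imwrite("pics/g3.png",cv2.convertScaleAbs(im,alpha=1.5))
E
```

```text
clock: 14.05
tool_pos: [0.5012, -0.0966, 0.2977]
orientation: [180.0, -0.0, -79.3]
force: [-0.3, -0.3, 1.2]
opening: 0.0411
gripper_force: 0.0
clock: 14.68
tool_pos: [0.5013, -0.0966, 0.3738]
orientation: [-179.9, 0.0, -79.3]
force: [0.6, 1.0, -0.3]
opening: 0.0439
gripper_force: 0.0
```

View pics/g3.png

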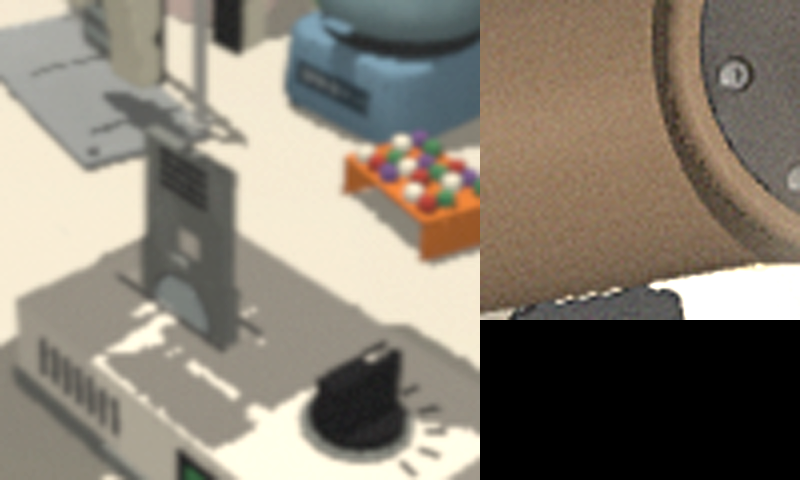

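The picture shows the plate home in the slot, with its window half sunk at (180,305). With the plate standing there, gripping the knob across its width at the first mark would make the gripper body hit the plate. Instead I'll do it in two stages: grip the bar by its ends and turn two clicks, then regrip across the width for the third. The tool yaw is already right for the end grip.

```bash
python3 -m handwheel '[[1,0.96,0,0,0,0,0],[1,0.96,0,0,0,0,0],[1,0.96,0,0,0,0,0],[1,0.96,0,0,0,0,0],[1,0.96,0,0,0,0,0]]' >/dev/null
python3 -m handwheel '[[1,0,0,0.8,0,0,0],[1,0,0,0.8,0,0,0],[1,0,0,0.5,0,0,0],[1,0,0,0,0,0,0]]'
python3 - <<'E'
from plant import *
from h import *
s=snapshot("scene")
pickle.dump(s,open("4.pkl","wb"))
a=cv2.resize(s["color"][170:310,230:350,::-1],None,fx=4,fy=4,interpolation=cv2.INTER_CUBIC)
cv2.imwrite("pics/g4.png",cv2.convertScaleAbs(a,alpha=1.5))
p=get_obs()["tool_pos"]
f=lambda X:((proj(s,X)-[230,170])*4+1.5).round(0)
print("tipmid",f(p-[0,0,.178]),"knob top",f([.5235,-.2146,.094]))
E
```

```text
clock: 15.9
tool_pos: [0.5231, -0.2144, 0.3189]
orientation: [179.8, 0.0, -79.3]
force: [0.8, -0.1, 0.2]
opening: 0.0876
gripper_force: 0.0
tipmid [283. 271.] knob top [277. 361.]
```

View pics/g4.png

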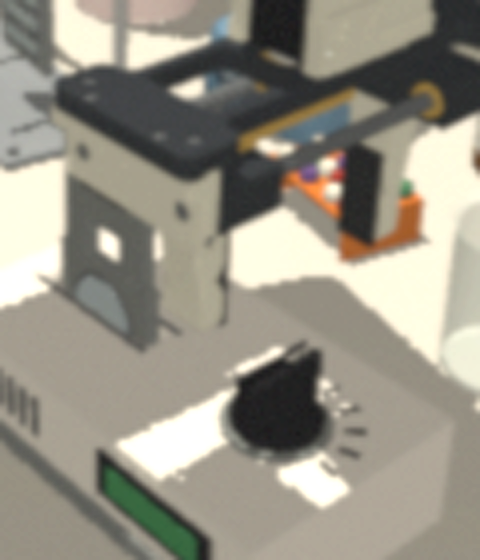

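The picture shows the fingertips at (205,325) and (365,245), straddling the knob, whose top is at (279,362) against (277,361) predicted. I'll descend and grip its ends.

```bash
python3 -m handwheel '[[1,0,0,0.8,0,0,0],[1,0,0,0.8,0,0,0],[1,0,0,0.7,0,0,0],[1,0,0,0.38,0,0,0],[1,0,0,0,0,0,0]]'
python3 -m handwheel '[[-0.2,0,0,0,0,0,0],[-1,0,0,0,0,0,0],[-1,0,0,0,0,0,0],[-1,0,0,0,0,0,0]]'
```

```text
clock: 16.58
tool_pos: [0.5236, -0.2145, 0.2533]
orientation: [180.0, -0.0, -79.3]
force: [-0.3, -0.7, 0.0]
opening: 0.0878
gripper_force: 0.0
clock: 17.08
tool_pos: [0.5235, -0.2146, 0.2535]
orientation: [-180.0, -0.0, -79.3]
force: [0.7, -0.6, 0.1]
opening: 0.0528
gripper_force: 0.0
```

```bash
python3 -m handwheel '[[-1,0,0,0,0,0,0],[-1,0,0,0,0,0,0],[-1,0,0,0,0,0,0]]'
python3 -m handwheel '[[-1,0,0,0,0,0,0.8],[-1,0,0,0,0,0,0.8],[-1,0,0,0,0,0,0.8],[-1,0,0,0,0,0,0.8],[-1,0,0,0,0,0,0.8]]'
```

```text
clock: 17.45
tool_pos: [0.5222, -0.2148, 0.2533]
orientation: [179.8, 0.0, -79.3]
force: [-5.1, -0.5, 4.9]
opening: 0.0438
gripper_force: 30.0
clock: 18.08
tool_pos: [0.5228, -0.2148, 0.2533]
orientation: [179.9, -0.0, -103.5]
force: [-1.5, -1.1, 2.6]
opening: 0.0439
gripper_force: 30.0
```

```bash
python3 -m handwheel '[[-1,0,0,0,0,0,0.8],[-1,0,0,0,0,0,0.8],[-1,0,0,0,0,0,0.8],[-1,0,0,0,0,0,0.8],[-1,0,0,0,0,0,0.8]]'
python3 -m handwheel '[[-1,0,0,0,0,0,0],[1,0,0,0,0,0,0],[1,0,0,0,0,0,0],[1,0,0,0,0,0,0],[1,0,0,0,0,0,0]]'
python3 -m handwheel '[[1,0,0,-0.6,0,0,0],[1,0,0,-0.9,0,0,0],[1,0,0,-0.9,0,0,0],[1,0,0,-0.6,0,0,0],[1,0,0,0,0,0,0]]'
python3 - <<'E'
from plant import *
from h import *
s=snapshot("scene")
pickle.dump(s,open("5.pkl","wb"))
a=cv2.resize(s["color"][170:310,230:350,::-1],None,fx=4,fy=4,interpolation=cv2.INTER_CUBIC)
cv2.imwrite("pics/g5.png",cv2.convertScaleAbs(a,alpha=1.5))
E
```

```text
clock: 18.7
tool_pos: [0.5234, -0.215, 0.2533]
orientation: [-180.0, -0.0, -127.5]
force: [0.5, -4.4, -1.4]
opening: 0.0439
gripper_force: 30.0
clock: 19.32
tool_pos: [0.5235, -0.2144, 0.2533]
orientation: [-180.0, 0.0, -127.3]
force: [-0.4, -0.5, -0.5]
opening: 0.078
gripper_force: 0.0
clock: 19.95
tool_pos: [0.5238, -0.2146, 0.3299]
orientation: [-179.9, 0.1, -127.3]
force: [0.2, -0.1, -0.6]
opening: 0.0877
gripper_force: 0.0
```

View pics/g5.png

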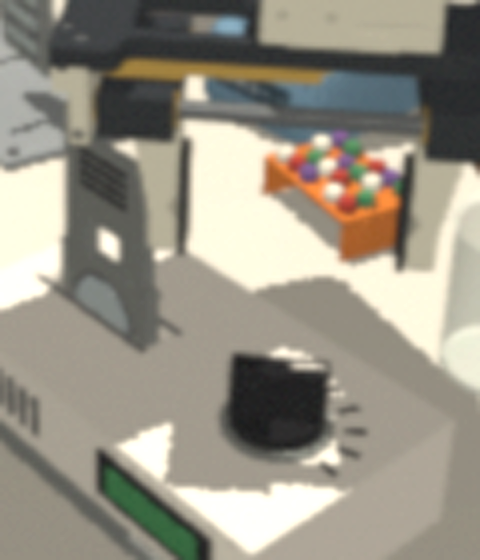

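The picture shows the knob bar now turned about 48° (the bar spans (235,360) to (325,365)). I'll turn the tool back 90° and regrip across the width.

```bash
python3 -m handwheel '[[0,0,0,0,0,0,-1],[0,0,0,0,0,0,-1],[0,0,0,0,0,0,-1],[0,0,0,0,0,0,-1],[0,0,0,0,0,0,-1]]' >/dev/null
python3 -m handwheel '[[0,0,0,0,0,0,-1],[0,0,0,0,0,0,-1],[0,0,0,0,0,0,-1],[0,0,0,0,0,0,-1],[0,0,0,0,0,0,-1]]' >/dev/null
python3 -m handwheel '[[0,0,0,0,0,0,-1],[0,0,0,0,0,0,-1],[0,0,0,0,0,0,-1],[0,0,0,0,0,0,-1],[0,0,0,0,0,0,-1]]' >/dev/null
python3 -m handwheel '[[0,0,0,0.8,0,0,0],[0,0,0,0.8,0,0,0],[0,0,0,0.8,0,0,0],[0,0,0,0.6,0,0,0],[0,0,0,0,0,0,0]]'
python3 -m handwheel '[[-1,0,0,0,0,0,0],[-1,0,0,0,0,0,0],[-1,0,0,0,0,0,0],[-1,0,0,0,0,0,0],[-1,0,0,0,0,0,0]]'
```

```text
clock: 22.5
tool_pos: [0.5229, -0.2145, 0.2517]
orientation: [179.9, 0.2, -37.3]
force: [0.2, -0.1, 0.3]
opening: 0.0437
gripper_force: 0.0
clock: 23.12
tool_pos: [0.5224, -0.2162, 0.2539]
orientation: [179.8, 0.0, -37.3]
force: [-4.9, -12.2, 2.7]
opening: 0.0124
gripper_force: 30.0
```

```bash
python3 -m handwheel '[[-1,0,0,0,0,0,0.8],[-1,0,0,0,0,0,0.8],[-1,0,0,0,0,0,0.8],[-1,0,0,0,0,0,0.8],[-1,0,0,0,0,0,0.8]]'
python3 -m handwheel '[[-1,0,0,0,0,0,0],[0,0,0,0,0,0,0],[0,0,0,0,0,0,0],[0,0,0,0,0,0,0],[0,0,0,0,0,0,0]]'
python3 -m handwheel '[[0,0,0,-0.6,0,0,0],[0,0,0,-1,0,0,0],[0,0,0,-1,0,0,0],[0,0,0,-1,0,0,0],[0,0,0,-1,0,0,0]]'
python3 -m handwheel '[[0,0,0,-0.5,0,0,0],[0,0,0,0,0,0,0],[0,0,0,0,0,0,0]]'
python3 - <<'E'
from plant import *
from h import *
s=snapshot("scene")
a=cv2.resize(s["color"][120:300,180:350,::-1],None,fx=3.3,fy=3.3,interpolation=cv2.INTER_CUBIC)
cv2.imwrite("pics/g6.png",cv2.convertScaleAbs(a,alpha=1.5))
E
```

```text
clock: 23.75
tool_pos: [0.5224, -0.2162, 0.254]
orientation: [179.8, -0.1, -61.5]
force: [-4.6, -12.6, 3.4]
opening: 0.0128
gripper_force: 30.0
clock: 24.38
tool_pos: [0.5236, -0.2143, 0.2533]
orientation: [-180.0, -0.0, -61.3]
force: [-0.3, -0.2, -0.7]
opening: 0.0421
gripper_force: 0.0
clock: 25.0
tool_pos: [0.5234, -0.2145, 0.3704]
orientation: [-179.9, -0.0, -61.3]
force: [0.3, -0.6, 0.0]
opening: 0.0436
gripper_force: 0.0
clock: 25.38
tool_pos: [0.5232, -0.2144, 0.3799]
orientation: [179.9, 0.1, -61.3]
force: [-0.1, -0.5, -0.8]
opening: 0.0436
gripper_force: 0.0
```

View pics/g6.png

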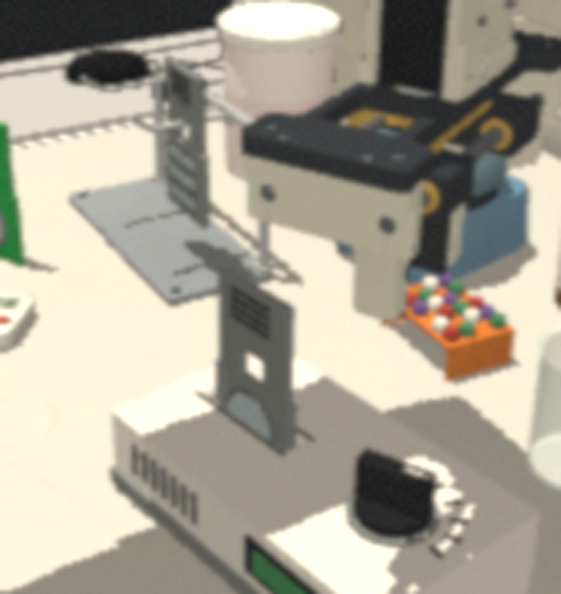

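The picture shows the plate home in the slot, with its window at (245,415). The knob bar runs from (360,460) to (430,485), which fits three clicks. The barred plate is still on its peg at (188,145), the rack and timer are in place, and the arm is clear. Handing in.

```bash
python3 -c "
from plant import *
print(close_job())"
```

```text
the job is handed in; nothing more can be done
None
```

The round-window plate stands fully home in the reader slot and is released, the selector is on the fourth mark, nothing else was moved, and the job is handed in (25.4 s on the clock at the last move; no verdict was returned).

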